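# Tighten the loose fixture thumbscrew until it seats

### The arm

A 7-joint arm with a two-finger parallel gripper is mounted at the origin on a cart in front of the work surface, level with it; the furniture and walls round the work are solid. World frame = base frame: x ahead of the robot, y to its left, z up, the work surface at z = 0. Lengths are in mm, angles in degrees, forces in N, time in s.
With the tool pointing down it reaches from about 400 to 850 mm from the base axis. Payload 4.5 kg.
Tool frame: the origin (TCP) lies on the centre line of the jaws, within the pads' length; the fingertips stand 8 mm ahead of it and the grasp point (between the pads) lies 11 mm behind it; z points along the fingers, y is the line along which they close (so a half turn about z gives the same grasp; the last joint's range is limited). The gripper opens to 88 mm and grips with 3 to 60 N. Pads are 18 mm wide; open, the fingers measure 123 mm over their backs; the gripper's body (75 mm by 187 mm) begins 45 mm behind the grasp point.
Start: joints at [-74.152, 39.483, -11.15, 89.685, 9.013, 51.709, -12.324], TCP at [150.242, 606.696, 246.743] pointing down, gripper open.
Joint ranges: [-172.22, 172.22], [-26.19, 119.32], [-84.43, 86.54], [7.71, 146.69], [-57.33, 237.33], [2.42, 119.75], [-152.13, 152.13]. Speed limits (degrees/s): [147.25, 147.25, 180, 180, 180, 180, 180].

### API

Orientations are given as [roll, pitch, yaw] about the fixed x, y, z axes, in that order (R = Rz(yaw) Ry(pitch) Rx(roll)).
In Python, from rig import readout, grab_frame, camera_info, ticket, nets gives the robot as it stands.
- The arm moves only by the tool send_rows, never from a script. Its arguments are lists of equal length, an entry for each row: "rot": the turn, a rotation vector about the tool's x, y, z each as a share of 6 degrees, from -1 to 1, a list of three; "translation": the shift along the tool's x, y, z each as a share of 50 mm, from -1 to 1, a list of three; "fingers": the opening, from -1 (shut) to 1 (fully open), so that 0 is half open. A call has 1 to 20 rows; each row shifts and turns the commanded pose from where the row before left it, along the tool's axes as they then stand; what a row does not reach is not made up. A row lasts 1/8 s, in which the tool goes at most 62.5 mm and 10.7 degrees, less where a joint would pass 70% of its speed; a pose out of reach is approached as far as the arm can. A call with a number of a shift or a turn outside -1 to 1 is refused whole. A call with a gripper value outside its range is refused whole. The fingers move at their own pace and stop on an object; "force" is the grip in N (left out, the last holds). Time passes only in rows, so rows that do not move let the fingers close. It gives the time, the measured TCP pose, the force, the opening and the grip force at its end, in the units of the state.
- readout.state(): the state, without advancing time (a new reading comes with each control period).
- grab_frame(name): name is "scene" or "top" or "wrist"; returns the picture (384x512x3 uint8, blue, green, red); there is no depth.
- camera_info(name): a dict with "fov_y" (degrees; the focal length in pixels is half the picture's height over the tangent of half this angle, whatever the lens; pixels are square), "cx", "cy" (the principal point, pixels), "xyz" and "orientation" of the camera in the world. Camera axes: x right, y up, looking along -z (the intrinsics and any distortion apply to the point x, -y, -z); pixel columns grow to the right and rows downward; lengths in mm; the calibration is good to about 2 mm. A picture is of the moment at which its call begins: read the wrist's pose just before it. camera_info takes no time and is no camera call; for the wrist camera it gives the pose at the moment of the call.
- ticket.job_done(): hands the job in; it is judged then, once.
Trained networks look in the newest picture that a camera, given by its name, has taken for a name from the list of things; names that differ only in an ending like _2 or _b are one class to them, and where a whole thing is asked for, a point or a joint stands for the part that bears it (a point fixed in the world has none). Each returns a list of dicts, best first, with "score" (0 to 1); they miss things now and then, are a little off and sometimes report something else, mostly with a low value. They report only what shows in the picture. A call takes as long as a camera call. They do not tell look-alikes from the thing itself.
- nets.regions_of(label, camera): "pixels" (384x512 bool, what is visible of it).
- nets.place_of(label, camera): "xyz" ([x, y, z] in mm, in world coordinates, good to about 4 mm: a listed point, or the origin of a listed thing).
The state is a dict: "t": time; "qpos": joint angles; "dq": joint speeds; "joint_torque": joint torques, N m; "eef_pos": TCP position; "eef_rot": TCP orientation; "contact_force": force on the tool from outside, world axes, zero at the start; "wrist_torque": the same for the moment, N m; "finger_gap": finger opening in mm; "grasp_force": force on a finger pad.
Only numpy, scipy, OpenCV 4.12 (cv2) and the standard library are available. Lean on these libraries where they do the work, as an engineer would, in place of code of your own. Each camera call takes 0.05 s, during which the arm holds its last target. There are 200 camera calls.

### The job

The folded cover lies in the drilling fixture under two strap clamps; the thumbscrew of one is done up, that of the other still stands proud of its strap. Turn the loose knurled thumbscrew clockwise until its collar seats on the strap and it comes up hard, stop there without forcing it, and let go. Leave the tight thumbscrew done up, the cover where it lies and the other things on the bench alone.

Things in the scene. Friction and masses are not known exactly. Their poses are not given: they have to be found in the camera images.
- fixture: aluminium base plate of the fixture, 164 x 200 x 10 mm, fixed to the bench but placed anew each time; origin at the centre of its underside; the straps run along its x axis, the two clamps stand at +50 and -50 mm along its y axis. Which clamp is at which end changes.
- head_a (a point): the LOOSE thumbscrew: centre of its knurled steel head, an upright cylinder 26 mm in diameter and 18 mm high (9 mm above and below this point), with a collar 17 mm across and 4 mm high beneath. Seated, the point is at z = 67 mm; it starts 3.4 to 6.8 mm higher, with as much gap between collar and strap, and moves down 1.9 mm per rad of clockwise turning
- head_b (a point): the tight thumbscrew, the same in form, already seated: its head's centre is at z = 67 mm
- screw_a (a joint): angle of the loose screw's spindle, rad, growing clockwise seen from above: 4.0 where the collar meets the strap and it stops hard; starts at 0.4 to 2.2; 0 fully backed out. It turns against about 0.03 N m (more if the grip does not follow it down) and stays where it is left. A hand turns it at most about 1.5 rad a grasp, so it needs two to four grasps
- screw_b (a joint): angle of the tight thumbscrew, same scale, starts at 3.98
- foot_a: round brass foot 16 mm in diameter under the loose screw, sprung (3 N per mm); it reaches the cover about 1 rad before the seat and presses on it with about 6 N when the screw is seated
- foot_b: the same foot under the tight screw, pressing on the cover
- cover: folded dark grey sheet cover, 100 x 160 x 24 mm, 2 mm thick, lying loose in the fixture with its two long flanges up; origin at the centre of its underside, 10 mm above the bench
- bottle: bystander: white reagent bottle 47 x 46 x 90 mm, origin at the centre of its underside
- screwdriver: bystander: small screwdriver 123 mm long, lying; origin at the centre of its underside
- fuse_box: bystander: clear flat box 35 x 60 x 14 mm, origin at the centre of its underside
- clamp_a: grey strap clamp that carries the loose thumbscrew in its middle, fixed on the plate; origin under its centre at z = 10 mm. The strap is 156 mm long (x) and 26 mm wide (y), its top at z = 54 mm; two small bolt heads stand 5 mm up on it, 70 mm either side of the screw
- knob_a (a joint): elastic twist of the loose screw's head on its spindle, rad, clockwise positive, 1.5 N m per rad: near 0 while the screw runs free; once it is seated, further turning of the head only winds this up (0.2 rad is 0.3 N m, hand tight; over 0.5 rad is forcing it) and it springs back on release
- knob_b (a joint): elastic twist of the tight screw's head, same scale
Not all that is in view belongs to the job. What is shaped like the cover but orange is not meant.

How it is judged (in metres and radians):
At the end, for the whole second after the job is handed in: The loose screw is seated (above 3.85 rad; the stop is at 4.0), let go and at rest, its foot presses the cover with more than 2.5 N, the other screw is still tight (above 3.8 rad) and the cover has moved less than 6 mm (value of joint screw_a above 3.85 rad and contact force between foot_a and cover above 2.5 N and value of joint screw_b above 3.8 rad and distance of cover from where it was at the start of the episode below 0.006 m and velocity of joint knob_a below 0.1 rad/s); the robot touches nothing.
It fails at once if the loose thumbscrew is forced: its head wound more than 0.5 rad against the stop (0.75 N m) (value of joint knob_a above 0.5 rad).
It fails at once if the tight thumbscrew is slackened by more than 0.4 rad (value of joint screw_b below 3.58 rad).
It fails at once if the tight thumbscrew is forced: its head wound more than 0.5 rad against the stop (0.75 N m) (value of joint knob_b above 0.5 rad).
It fails at once if a bystander is pushed more than 30 mm (distance of any of bottle, screwdriver, fuse_box from where it was at the start of the episode above 0.03 m).
It fails at once if the bottle is knocked over (angle between bottle's own z axis and vertical above 0.6 rad).
It also fails if it takes over 58 s, if anything falls off the work surface, if the arm or the gripper's body presses on something with over 40 N, if the wrist force passes 120 N, or if a joint passes its speed limit or range.

## Working session

There is one attempt and no reset: what is moved stays moved. The work goes in short steps, Python scripts to look and compute and a tool call to move; the robot and the scene stay as the last step left them, time stands still between calls to the robot, and variables do not carry over. Pictures are saved under pics/ and viewed, at most 10 in all, crops included, and the job is handed in when it is done.

Besides the shell and the picture viewer there is one more tool, called after "Call:" as a command line: name --argument value ..., lists and objects as JSON in quotes. send_rows: Moves the arm, as the interface text tells. Shift numbers are shares of 50 mm and turn numbers shares of 6 degrees, none past 1 either way. Its arguments: {"type":"object","properties":{"rot":{"type":"array","items":{"type":"array","items":{"type":"number","minimum":-1,"maximum":1}}},"translation":{"type":"array","items":{"type":"array","items":{"type":"number","minimum":-1,"maximum":1}}},"fingers":{"type":"array","items":{"type":"number"}},"force":{"type":"number"}},"required":["rot","translation","fingers"]}

```bash
mkdir -p pics; ls; python3 - <<'E'
from rig import readout, grab_frame, camera_info, nets
import cv2,numpy as np
s=readout.state(); print(s)
ims=[]
for c in ("scene","top"):
    im=grab_frame(c); ims.append(im); print(c,camera_info(c))
    for l in ("head_a","clamp_a","fixture","cover","bottle","fuse_box","screwdriver"):
        print(l,[(np.round(d["xyz"],1).tolist(),round(d["score"],2)) for d in nets.place_of(l,c)][:4])
cv2.imwrite("pics/a.png",ims[0]); cv2.imwrite("pics/b.png",ims[1])
E
```

```text
pics
{'t': 0.0, 'qpos': array([-74.15241394,  39.53267199, -11.14489639,  89.74377722,
         9.01362291,  51.70863442, -12.32443163]), 'dq': array([-0.00201858,  0.05844415, -0.01262633,  0.0341391 , -0.073862  ,
        0.03765411, -0.01904751]), 'joint_torque': array([ 4.66441616e-04, -5.27558899e+01, -1.26654122e+00, -1.53426468e+01,
       -5.26216824e-02,  6.76886397e-03,  1.68969154e-04]), 'eef_pos': array([150.16336969, 606.0706484 , 245.92070373]), 'eef_rot': array([-1.79897213e+02,  8.12189185e-03,  1.66094276e+02]), 'contact_force': array([0.57196593, 0.14913173, 0.21104918]), 'wrist_torque': array([ 0.01999953,  0.02416362, -0.03084072]), 'grasp_force': 0.0, 'finger_gap': 88.19417466410263}
scene {'fov_y': 51.18952916535587, 'cx': 261.9468013883803, 'cy': 190.25190570331588, 'xyz': array([  27.18502305, -301.63849119,  792.65403392]), 'orientation': array([ 45.25578995,   0.86818718, -56.42797185])}
head_a [([495.5, 63.4, 63.0], 0.68), ([487.2, -37.3, 69.4], 0.51)]
clamp_a [([485.3, -34.9, 8.0], 0.7), ([580.1, 368.2, 0.1], 0.37)]
fixture [([494.7, 58.2, 14.4], 0.4)]
cover [([485.9, 13.7, 9.3], 0.79), ([801.4, -123.1, 3.9], 0.58)]
bottle [([580.5, 368.8, 1.6], 0.7)]
fuse_box [([497.7, -217.2, 2.5], 0.77), ([577.3, 368.4, 0.4], 0.35)]
screwdriver [([659.5, -192.9, -0.4], 0.81)]
top {'fov_y': 46.457742475883194, 'cx': 263.59968623643744, 'cy': 181.30081541452236, 'xyz': array([ 469.7034258 ,  109.07439739, 1466.11500577]), 'orientation': array([ 5.46984225e+00,  1.82767503e-02, -8.87575118e+01])}
head_a [([486.6, -41.6, 66.5], 0.61), ([490.8, 64.3, 64.4], 0.47), ([656.5, -192.9, 4.4], 0.2)]
clamp_a [([483.6, -36.8, 9.2], 0.98)]
fixture []
cover [([803.3, -119.9, 0.7], 0.92), ([398.0, 250.5, 0.6], 0.71), ([490.1, 11.5, 7.7], 0.66)]
bottle [([582.1, 371.1, 1.1], 0.56)]
fuse_box [([503.0, -218.8, 1.0], 0.55)]
screwdriver [([653.9, -195.7, 0.0], 0.56)]
```

```bash
python3 - <<'E'
import cv2
a=cv2.imread("pics/a.png");b=cv2.imread("pics/b.png")
cv2.imwrite("pics/c.png",cv2.resize(a,(800,600)))
cv2.imwrite("pics/d.png",cv2.resize(b,(800,600)))
E
```

```text
(no output)
```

View pics/c.png

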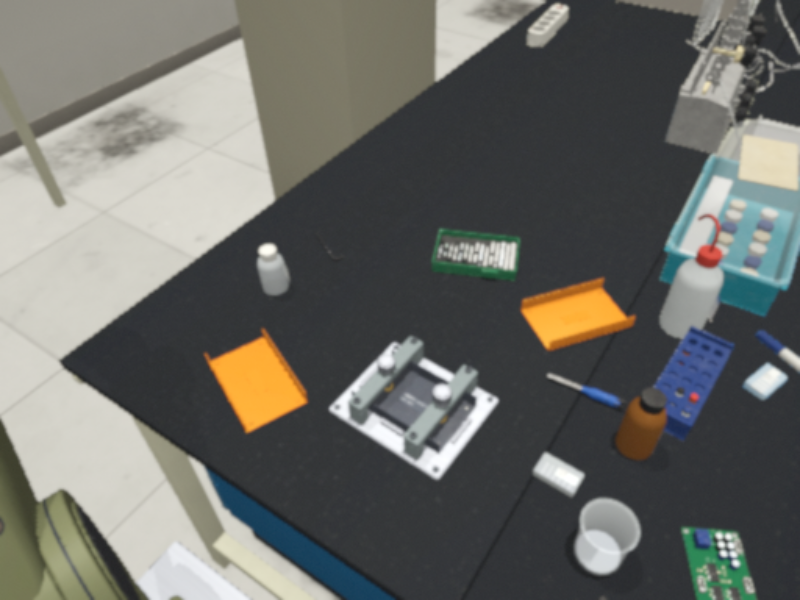

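View pics/d.png

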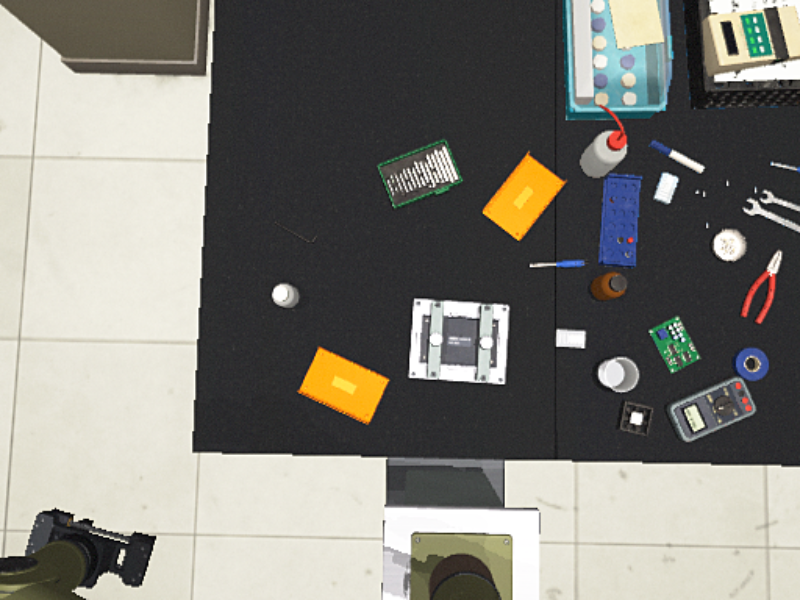

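Call:
send_rows --rot '[[0,0,0],[0,0,0],[0,0,0],[0,0,0],[0,0,0],[0,0,0],[0,0,0],[0,0,0],[0,0,0],[0,0,0],[0,0,0],[0,0,0],[0,0,0],[0,0,0],[0,0,0]]' --translation '[[-0.67,-0.7,0],[-0.67,-0.7,0],[-0.67,-0.7,0],[-0.67,-0.7,0],[-0.67,-0.7,0],[-0.67,-0.7,0],[-0.67,-0.7,0],[-0.67,-0.7,0],[-0.67,-0.7,0],[-0.67,-0.7,0],[-0.67,-0.7,0],[-0.67,-0.7,0],[-0.67,-0.7,0],[-0.67,-0.7,0],[0,0,0]]' --fingers '[1,1,1,1,1,1,1,1,1,1,1,1,1,1,1]'

```text
t: 2.68
eef_pos: [489.3, 14.1, 246.6]
eef_rot: [-179.9, 0.1, 165.6]
contact_force: [-0.7, -0.2, 0.6]
finger_gap: 88.0
grasp_force: 0.0
```

```bash
python3 - <<'E'
from rig import readout, grab_frame, camera_info, nets
import cv2,numpy as np
s=readout.state(); print(s["qpos"],s["eef_pos"],s["eef_rot"])
print(camera_info("wrist"))
im=grab_frame("wrist")
cv2.imwrite("pics/e.png",cv2.resize(im,(800,600)))
for l in ("head_a","clamp_a"):
    print(l,[(np.round(d["xyz"],1).tolist(),round(d["score"],2)) for d in nets.place_of(l,"wrist")][:4])
for d in nets.regions_of("head_a","wrist"):
    ys,xs=np.nonzero(d["pixels"]); print(d["score"],xs.min(),xs.max(),ys.min(),ys.max(),len(xs))
E
```

```text
[  3.2383817   29.89273349 -15.88616322 112.47833069  12.63740073
  39.20914626  55.16045181] [489.3270274   14.09016541 246.60928656] [-1.79926688e+02  1.00559473e-01  1.65629344e+02]
{'fov_y': 61.06586103582806, 'cx': 250.61385269551832, 'cy': 193.45368055529994, 'xyz': array([415.51274594,  33.02865975, 383.93856184]), 'orientation': array([-1.68630010e+01, -2.45639953e-02,  7.56319478e+01])}
head_a [([491.3, -38.9, 67.9], 0.83), ([493.5, 64.0, 65.4], 0.76)]
clamp_a [([488.8, -36.4, 7.1], 0.55), ([503.7, -217.7, -1.1], 0.47)]
0.63 187 214 172 201 655
0.58 285 313 152 180 657
```

View pics/e.png

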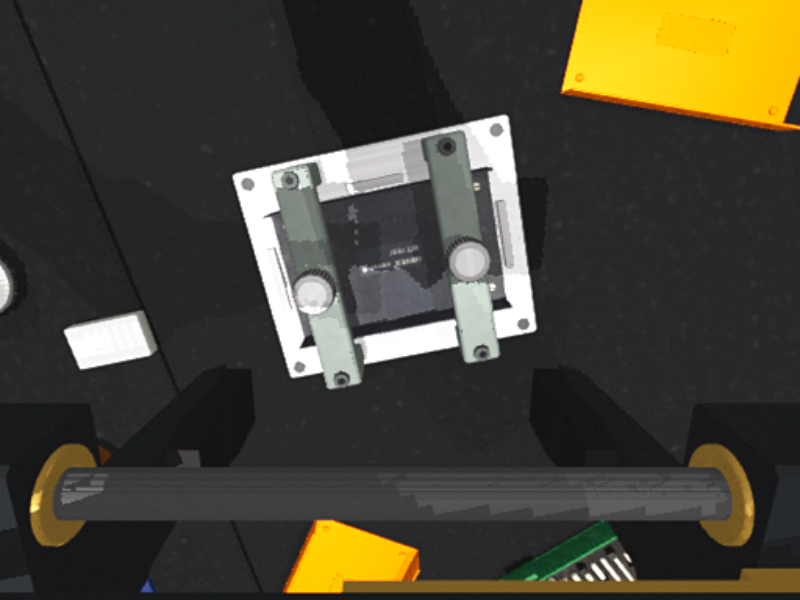

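Call:
send_rows --rot '[[0,0,0],[0,0,0],[0,-1,0],[0,-1,0],[0,-1,0],[0,-1,0],[0,-1,0],[0,0,0],[0,0,0]]' --translation '[[0.49,-0.12,0.77],[0.49,-0.12,0.77],[0,0,0],[0,0,0],[0,0,0],[0,0,0],[0,0,0],[0,0,0],[0,0,0]]' --fingers '[1,1,1,1,1,1,1,1,1]'

```text
t: 4.0
eef_pos: [418.8, -1.9, 166.3]
eef_rot: [-175.1, 11.2, 166.4]
contact_force: [0.1, 0.3, 0.6]
finger_gap: 88.1
grasp_force: 0.0
```

```bash
python3 - <<'E'
from rig import readout, grab_frame, camera_info, nets
import cv2,numpy as np
s=readout.state(); print(s["qpos"],s["eef_pos"],s["eef_rot"])
print(camera_info("wrist"))
im=grab_frame("wrist")
cv2.imwrite("pics/f.png",im)
bs=[]
for d in nets.regions_of("head_a","wrist"):
    ys,xs=np.nonzero(d["pixels"]); print(d["score"],xs.min(),xs.max(),ys.min(),ys.max(),len(xs));bs.append((xs.min(),xs.max(),ys.min(),ys.max()))
x0=max(0,min(b[0] for b in bs)-40);x1=max(b[1] for b in bs)+40
y0=max(0,min(b[2] for b in bs)-40);y1=max(b[3] for b in bs)+40
print(x0,y0); c=im[y0:y1,x0:x1]; k=min(800/c.shape[1],600/c.shape[0]);print(k)
cv2.imwrite("pics/g.png",cv2.resize(c,None,fx=k,fy=k,interpolation=cv2.INTER_CUBIC))
E
```

```text
[ -8.73749013  33.24934207  -7.01377029 137.29772891  81.70880419
  13.5472277  -18.96920992] [418.7667494   -1.90486668 166.28101848] [-175.07897488   11.17035266  166.44523584]
{'fov_y': 61.06586103582806, 'cx': 250.61385269551832, 'cy': 193.45368055529994, 'xyz': array([323.1560378 ,  33.17748587, 286.17886696]), 'orientation': array([-27.97316247,   4.73141732,  75.48793901])}
0.63 223 256 240 275 977
0.6 344 380 222 242 374
183 182
3.3755274261603376
```

View pics/g.png

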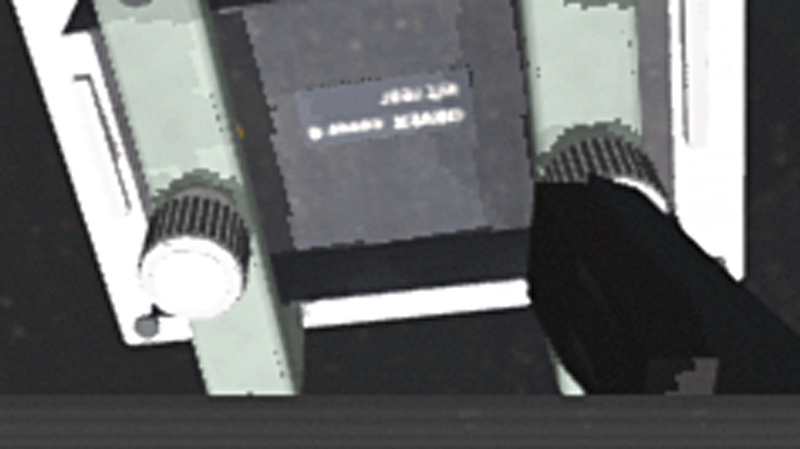

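```bash
cat > h.py <<'E'
import numpy as np
from scipy.spatial.transform import Rotation as R, Slerp
from rig import readout
def rows(p,rot,n=None):
    """rows (rot shares, translation shares) from the present pose to p with rotation rot"""
    s=readout.state(); p0=s["eef_pos"]; r0=R.from_euler("xyz",s["eef_rot"],degrees=True)
    d=np.asarray(p,float)-p0; ang=np.degrees((r0.inv()*rot).magnitude())
    n=n or int(np.ceil(max(np.linalg.norm(d)/45,ang/5.8)))
    sl=Slerp([0,1],R.concatenate([r0,rot])); rs,ts=[],[]
    for i in range(n):
        a,b=sl(i/n),sl((i+1)/n)
        ts.append(np.round(a.inv().apply(d/n)/50,2).tolist())
        rs.append(np.round(np.degrees((a.inv()*b).as_rotvec())/6,2).tolist())
    print(n); print(rs); print(ts)
E
python3 - <<'E'
from h import *
rot=R.from_euler("x",-40,degrees=True)*R.from_euler("xyz",[180,0,172],degrees=True)
rows([480,100,170],rot)
E
```

```text
7
[[0.8, 0.07, -0.22], [0.8, 0.07, -0.22], [0.8, 0.07, -0.22], [0.8, 0.07, -0.22], [0.8, 0.07, -0.22], [0.8, 0.07, -0.22], [0.8, 0.07, -0.22]]
[[-0.1, 0.32, -0.02], [-0.11, 0.32, -0.05], [-0.11, 0.31, -0.07], [-0.12, 0.3, -0.1], [-0.13, 0.29, -0.13], [-0.13, 0.27, -0.15], [-0.14, 0.26, -0.17]]
```

Call:
send_rows --rot '[[0.8,0.07,-0.22],[0.8,0.07,-0.22],[0.8,0.07,-0.22],[0.8,0.07,-0.22],[0.8,0.07,-0.22],[0.8,0.07,-0.22],[0.8,0.07,-0.22],[0,0,0],[0,0,0]]' --translation '[[-0.1,0.32,-0.02],[-0.11,0.32,-0.05],[-0.11,0.31,-0.07],[-0.12,0.3,-0.1],[-0.13,0.29,-0.13],[-0.13,0.27,-0.15],[-0.14,0.26,-0.17],[0,0,0],[0,0,0]]' --fingers '[1,1,1,1,1,1,1,1,1]'

```text
t: 5.22
eef_pos: [478.5, 95.7, 170.9]
eef_rot: [-140.8, 5.2, 173.6]
contact_force: [-0.2, -0.0, -0.5]
finger_gap: 88.0
grasp_force: 0.0
```

```bash
python3 - <<'E'
from rig import readout, grab_frame, camera_info, nets
import cv2,numpy as np
s=readout.state(); print(s["qpos"],s["eef_pos"],s["eef_rot"])
print(camera_info("wrist"))
im=grab_frame("wrist")
cv2.imwrite("pics/i.png",im)
bs=[]
for d in nets.regions_of("head_a","wrist"):
    ys,xs=np.nonzero(d["pixels"]); print(d["score"],xs.min(),xs.max(),ys.min(),ys.max(),len(xs));bs.append((xs.min(),xs.max(),ys.min(),ys.max()))
x0=max(0,min(b[0] for b in bs)-50);x1=max(b[1] for b in bs)+50
y0=max(0,min(b[2] for b in bs)-50);y1=max(b[3] for b in bs)+50
print(x0,y0); c=im[y0:y1,x0:x1]; k=min(800/c.shape[1],600/c.shape[0]);print(k)
cv2.imwrite("pics/j.png",cv2.resize(c,None,fx=k,fy=k,interpolation=cv2.INTER_CUBIC))
E
```

```text
[-30.79197134  47.53836049  -9.89587004 107.0307815   42.43885898
  62.50605802   9.9396755 ] [478.54478319  95.66979941 170.85318757] [-140.75123808    5.22039015  173.63064961]
{'fov_y': 61.06586103582806, 'cx': 250.61385269551832, 'cy': 193.45368055529994, 'xyz': array([403.38954972, 191.92443129, 269.95301467]), 'orientation': array([-23.49679752,  38.95829493,  79.38361589])}
0.61 286 324 190 227 1117
0.57 197 228 178 209 780
147 128
3.5242290748898677
```

View pics/j.png

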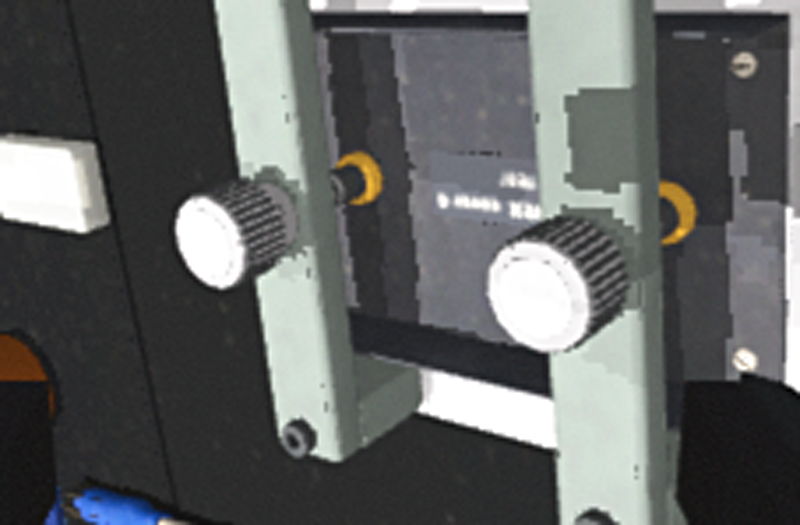

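```bash
cat >> h.py <<'E'
def ray(px,xyz,ori,fov=61.06586,cx=250.614,cy=193.454):
    f=192/np.tan(np.radians(fov/2)); v=np.array([(px[0]-cx)/f,-(px[1]-cy)/f,-1])
    v=R.from_euler("xyz",ori,degrees=True).apply(v); return np.array(xyz),v/np.linalg.norm(v)
def tri(rs):
    A=sum(np.eye(3)-np.outer(v,v) for o,v in rs); b=sum((np.eye(3)-np.outer(v,v))@o for o,v in rs)
    return np.linalg.solve(A,b)
E
python3 - <<'E'
from h import *
E=([415.513,33.029,383.939],[-16.863,-.02456,75.632]); I=([403.39,191.924,269.953],[-23.497,38.958,79.384])
T=lambda e,i: tri([ray(e,*E),ray(i,*I)]).round(1)
print("L",T((201,187.5),(206.6,196.7)),"R",T((300.2,167),(300.2,212.3)))
# bolt heads z 59: strap directions from e
for p in [(290,179),(342,379),(447,147),(482,353)]:
    o,v=ray((p[0]/1.5625,p[1]/1.5625),*E); print((o+v*(59-o[2])/v[2]).round(1))
print("top pts if 76 L/R:",[(lambda o,v:(o+v*(76-o[2])/v[2]).round(1))(*ray(p,*I)) for p in((206.6,196.7),(300.2,212.3))])
E
```

```text
L [487.4 -35.   79. ] R [492.8  63.2  74. ]
[417.7 -32.6  59. ]
[556.7 -38.8  59. ]
[423.3  66.1  59. ]
[561.8  60.   59. ]
top pts if 76 L/R: [array([489. , -38.6,  76. ]), array([492.2,  64.6,  76. ])]
```

```bash
python3 - <<'E'
from h import *
rows([487,-37,150],R.from_euler("xyz",[180,0,205],degrees=True),9)
E
```

```text
9
[[-0.73, -0.11, -0.59], [-0.73, -0.11, -0.59], [-0.73, -0.11, -0.59], [-0.73, -0.11, -0.59], [-0.73, -0.11, -0.59], [-0.73, -0.11, -0.59], [-0.73, -0.11, -0.59], [-0.73, -0.11, -0.59], [-0.73, -0.11, -0.59]]
[[-0.05, -0.19, 0.22], [-0.03, -0.21, 0.21], [-0.02, -0.23, 0.19], [0.0, -0.24, 0.17], [0.02, -0.25, 0.15], [0.04, -0.26, 0.13], [0.05, -0.27, 0.11], [0.07, -0.27, 0.09], [0.09, -0.28, 0.07]]
```

Call:
send_rows --rot '[[-0.73,-0.11,-0.59],[-0.73,-0.11,-0.59],[-0.73,-0.11,-0.59],[-0.73,-0.11,-0.59],[-0.73,-0.11,-0.59],[-0.73,-0.11,-0.59],[-0.73,-0.11,-0.59],[-0.73,-0.11,-0.59],[-0.73,-0.11,-0.59],[0,0,0],[0,0,0]]' --translation '[[-0.05,-0.19,0.22],[-0.03,-0.21,0.21],[-0.02,-0.23,0.19],[0,-0.24,0.17],[0.02,-0.25,0.15],[0.04,-0.26,0.13],[0.05,-0.27,0.11],[0.07,-0.27,0.09],[0.09,-0.28,0.07],[0,0,0],[0,0,0]]' --fingers '[1,1,1,1,1,1,1,1,1,1,1]'

```text
t: 6.7
eef_pos: [487.5, -34.0, 150.8]
eef_rot: [-179.7, 0.1, -155.0]
contact_force: [-0.2, 0.6, 0.3]
finger_gap: 88.4
grasp_force: 0.0
```

```bash
python3 - <<'E'
from rig import readout, grab_frame, camera_info, nets
import cv2,numpy as np
s=readout.state(); print(s["qpos"],s["eef_pos"],s["eef_rot"])
print(camera_info("wrist"))
im=grab_frame("wrist")
print([(np.round(d["xyz"],1).tolist(),round(d["score"],2)) for d in nets.place_of("head_a","wrist")][:4])
cv2.imwrite("pics/k.png",cv2.resize(im,(800,600)))
E
```

```text
[ 19.51056981  41.91854023 -34.36672981 117.5111216   43.46261565
  33.61728998  69.36983766] [487.51198046 -34.00334058 150.77362797] [-1.79728117e+02  9.49537764e-02 -1.54960332e+02]
{'fov_y': 61.06586103582806, 'cx': 250.61385269551832, 'cy': 193.45368055529994, 'xyz': array([418.07242032, -64.85915539, 288.08691529]), 'orientation': array([-16.91993196,   0.18769941, 115.03992129])}
[([493.6, -33.6, 68.6], 0.76)]
```

View pics/k.png

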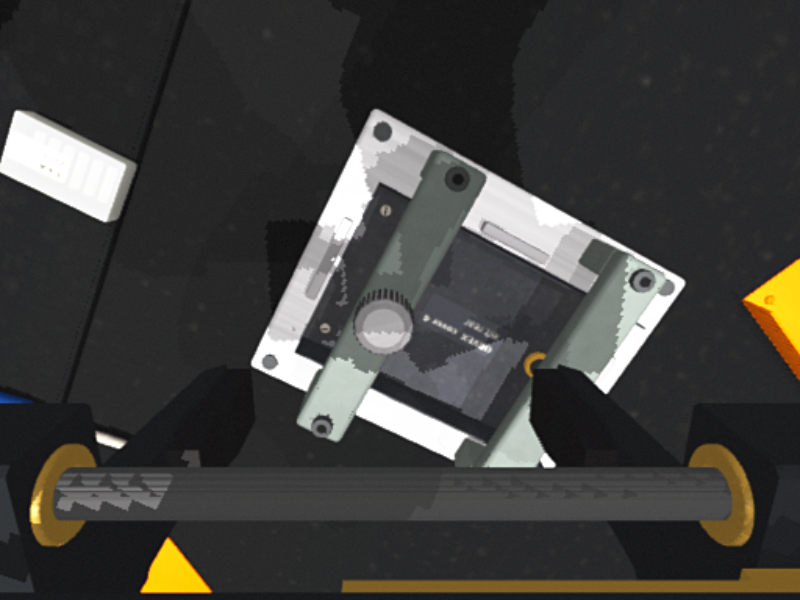

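```bash
python3 - <<'E'
from h import *
E=([415.513,33.029,383.939],[-16.863,-.02456,75.632]); I=([403.39,191.924,269.953],[-23.497,38.958,79.384]); K=([418.072,-64.859,288.087],[-16.92,.1877,115.04])
rs=[ray((201,187.5),*E),ray((206.6,196.7),*I),ray((245.8,209.3),*K)]
print(tri(rs).round(1),tri(rs[:1]+rs[2:]).round(1),tri(rs[1:]).round(1))
o,v=rs[2]; print([(o+v*(z-o[2])/v[2]).round(1) for z in (79,81,83)])
b=[]
for p in [(457,179),(321,426)]:
    o,v=ray((p[0]/1.5625,p[1]/1.5625),*K); b.append(o+v*(59-o[2])/v[2])
print(np.round(b,1),np.mean(b,0))
E
```

```text
[487.9 -36.1  77.7] [488.6 -36.1  74.8] [488.1 -36.6  77.7]
[array([487.6, -36.8,  79. ]), array([486.9, -37. ,  81. ]), array([486.3, -37.3,  83. ])]
[[418.2 -34.   59. ]
 [556.4 -40.7  59. ]] [487.28192978 -37.34744247  59.        ]
```

Call:
send_rows --rot '[[0,0,0],[0,0,0],[0,0,0],[0,0,0],[0,0,0],[0,0,0]]' --translation '[[0.03,-0.05,0.3],[0,0,0.5],[0,0,0.5],[0,0,0.3],[0,0,0],[0,0,0]]' --fingers '[0.15,0.15,0.15,0.15,0.15,0.15]' --force 20

```text
t: 7.55
eef_pos: [487.9, -37.1, 70.4]
eef_rot: [-179.8, 0.1, -154.9]
contact_force: [0.7, -0.4, -0.5]
finger_gap: 50.7
grasp_force: 0.0
```

Lower 3 mm and close.

Call:
send_rows --rot '[[0,0,0],[0,0,0],[0,0,0],[0,0,0],[0,0,0],[0,0,0]]' --translation '[[0.01,0,0.05],[0,0,0],[0,0,0],[0,0,0],[0,0,0],[0,0,0]]' --fingers '[-1,-1,-1,-1,-1,-1]' --force 20

```text
t: 8.3
eef_pos: [487.7, -38.4, 68.1]
eef_rot: [-179.7, 0.1, -155.0]
contact_force: [1.4, -2.3, 4.3]
finger_gap: 25.5
grasp_force: 20.0
```

```bash
python3 -c "
from rig import readout
s=readout.state()
for k in ('t','eef_pos','eef_rot','contact_force','wrist_torque','grasp_force','finger_gap'): print(k,s[k])"
```

```text
t 8.3
eef_pos [487.69514411 -38.36450744  68.07738075]
eef_rot [-1.79700266e+02  8.07288701e-02 -1.54963883e+02]
contact_force [ 1.38010446 -2.3230532   4.28133154]
wrist_torque [-0.40614323 -0.12248882  0.0185541 ]
grasp_force 20.000207098200917
finger_gap 25.536018794445997
```

Call:
send_rows --rot '[[0,0,1],[0,0,1],[0,0,1],[0,0,1]]' --translation '[[0,-0.02,0.004],[0,0,0.004],[0,0,0.004],[0,0,0.004]]' --fingers '[-1,-1,-1,-1]'

```text
t: 8.8
eef_pos: [487.5, -37.7, 67.2]
eef_rot: [-179.9, 0.2, -179.1]
contact_force: [-0.5, 0.6, 3.9]
finger_gap: 25.2
grasp_force: 20.0
```

```bash
cat > s.py <<'E'
from rig import readout
s=readout.state()
for k in ('qpos','eef_pos','eef_rot','contact_force','wrist_torque'): print(k,s[k].round(3))
E
python3 s.py
```

```text
qpos [  9.72   48.636 -17.625 120.225  47.769  18.033  42.502]
eef_pos [487.543 -37.716  67.244]
eef_rot [-1.79887e+02  1.64000e-01 -1.79070e+02]
contact_force [-0.526  0.556  3.93 ]
wrist_torque [ 0.205  0.221 -0.029]
```

Call:
send_rows --rot '[[0,0,1],[0,0,1],[0,0,1],[0,0,1],[0,0,1],[0,0,1],[0,0,1],[0,0,1],[0,0,1]]' --translation '[[0,0,0.004],[0,0,0.004],[0,0,0.004],[0,0,0.004],[0,0,0.004],[0,0,0.004],[0,0,0.004],[0,0,0.004],[0,0,0.004]]' --fingers '[-1,-1,-1,-1,-1,-1,-1,-1,-1]'

```text
t: 9.93
eef_pos: [488.3, -36.3, 65.5]
eef_rot: [179.8, 0.2, 127.0]
contact_force: [-0.0, 3.5, 4.6]
finger_gap: 25.3
grasp_force: 20.0
```

```bash
python3 s.py
```

```text
qpos [  3.157  48.186  -7.041 120.554  25.331  12.375  10.674]
eef_pos [488.297 -36.345  65.525]
eef_rot [1.79801e+02 1.66000e-01 1.27014e+02]
contact_force [-3.000e-03  3.482e+00  4.648e+00]
wrist_torque [0.667 0.105 0.106]
```

Call:
send_rows --rot '[[0,0,1],[0,0,1],[0,0,1],[0,0,1]]' --translation '[[0,0,0.004],[0,0,0.004],[0,0,0.004],[0,0,0.004]]' --fingers '[-1,-1,-1,-1]'

```text
t: 10.42
eef_pos: [489.0, -36.0, 64.8]
eef_rot: [179.7, 0.1, 103.0]
contact_force: [1.1, 4.4, 5.2]
finger_gap: 25.8
grasp_force: 20.0
```

```bash
python3 s.py
```

```text
qpos [  1.041  48.26   -3.629 120.621  14.135  11.177  -2.201]
eef_pos [488.977 -36.044  64.777]
eef_rot [1.79680e+02 7.20000e-02 1.03039e+02]
contact_force [1.138 4.447 5.193]
wrist_torque [ 0.749 -0.069  0.065]
```

Call:
send_rows --rot '[[0,0,1],[0,0,1],[0,0,1]]' --translation '[[0,0,0.004],[0,0,0.004],[0,0,0.004]]' --fingers '[-1,-1,-1]'

```text
t: 10.8
eef_pos: [489.5, -36.0, 64.4]
eef_rot: [179.6, -0.0, 85.1]
contact_force: [0.5, 4.8, 8.2]
finger_gap: 25.3
grasp_force: 20.0
```

```bash
python3 s.py
```

```text
qpos [ -0.356  48.345  -1.363 120.662   5.602  10.665 -11.656]
eef_pos [489.491 -36.01   64.425]
eef_rot [ 1.79614e+02 -2.40000e-02  8.51040e+01]
contact_force [0.489 4.771 8.162]
wrist_torque [ 0.678 -0.079  0.25 ]
```

Call:
send_rows --rot '[[0,0,0.5],[0,0,0]]' --translation '[[0,0,0],[0,0,0]]' --fingers '[-1,-1]'

```text
t: 11.05
eef_pos: [489.6, -36.0, 64.5]
eef_rot: [179.6, -0.0, 82.3]
contact_force: [1.4, 3.8, 7.7]
finger_gap: 25.1
grasp_force: 20.0
```

```bash
python3 s.py
```

```text
qpos [ -0.577  48.351  -1.016 120.662   4.254  10.625 -13.126]
eef_pos [489.608 -35.966  64.465]
eef_rot [ 1.79606e+02 -3.70000e-02  8.23020e+01]
contact_force [1.439 3.817 7.704]
wrist_torque [ 0.783 -0.137  0.428]
```

Call:
send_rows --rot '[[0,0,0],[0,0,0],[0,0,0],[0,0,-1],[0,0,-1],[0,0,0],[0,0,0],[0,0,0],[0,0,0],[0,0,0]]' --translation '[[0,0,0],[0,0,0],[0,0,0],[0,0,0],[0,0,0],[0,0,0],[0,0,0],[0,0,0],[0,0,0],[0,0,0]]' --fingers '[0.0,0.0,0.0,0.0,0.0,-1,-1,-1,-1,-1]'

```text
t: 12.3
eef_pos: [489.3, -38.8, 64.0]
eef_rot: [179.7, 0.2, 94.0]
contact_force: [5.2, -0.9, -2.9]
finger_gap: 25.3
grasp_force: 20.0
```

```bash
python3 s.py
```

```text
qpos [  0.398  48.384  -2.256 120.594  10.006  10.875  -6.874]
eef_pos [489.348 -38.759  63.965]
eef_rot [179.681   0.209  94.045]
contact_force [ 5.24  -0.905 -2.858]
wrist_torque [-0.167 -1.012 -0.057]
```

Call:
send_rows --rot '[[0,0,1],[0,0,1],[0,0,0]]' --translation '[[0,0,0],[0,0,0],[0,0,0]]' --fingers '[-1,-1,-1]'

```text
t: 12.68
eef_pos: [489.1, -38.7, 64.0]
eef_rot: [179.7, 0.2, 82.1]
contact_force: [5.1, 0.2, -3.4]
finger_gap: 25.9
grasp_force: 20.0
```

```bash
python3 s.py
```

```text
qpos [ -0.517  48.42   -0.781 120.658   4.276  10.651 -13.159]
eef_pos [489.09  -38.717  63.952]
eef_rot [1.79669e+02 1.55000e-01 8.20750e+01]
contact_force [ 5.117  0.163 -3.413]
wrist_torque [-0.208 -0.925  0.241]
```

Torque rose 0.30 N m over 0.21 rad, which is the head's own stiffness, so the screw is on its stop. I'll let go and back off.

Call:
send_rows --rot '[[0,0,0],[0,0,0],[0,0,0],[0,0,0],[0,0,0],[0,0,0],[0,0,0],[0,0,0]]' --translation '[[0,0,0],[0,0,0],[0,0,0],[0,0,-0.3],[0,0,-0.7],[0,0,-0.8],[0,0,-0.4],[0,0,0]]' --fingers '[0.1,0.1,0.1,0.1,0.1,0.1,0.1,0.1]'

```text
t: 13.68
eef_pos: [488.3, -38.5, 175.9]
eef_rot: [179.6, 0.1, 82.0]
contact_force: [-0.5, 0.2, -0.5]
finger_gap: 48.3
grasp_force: 0.0
```

```bash
python3 s.py; python3 - <<'E'
from rig import grab_frame, camera_info
import cv2
print(camera_info("wrist")); cv2.imwrite("pics/m.png",cv2.resize(grab_frame("wrist"),(800,600)))
E
```

```text
qpos [  0.382  36.009  -2.212 117.372   3.401  26.297 -12.4  ]
eef_pos [488.316 -38.548 175.87 ]
eef_rot [1.7959e+02 1.4100e-01 8.2047e+01]
contact_force [-0.498  0.236 -0.478]
wrist_torque [-0.072  0.102  0.017]
{'fov_y': 61.06586103582806, 'cx': 250.61385269551832, 'cy': 193.45368055529994, 'xyz': array([496.27008242,  35.94587089, 313.13386818]), 'orientation': array([-16.81711945,  -0.40907448,  -7.95030939])}
```

View pics/m.png

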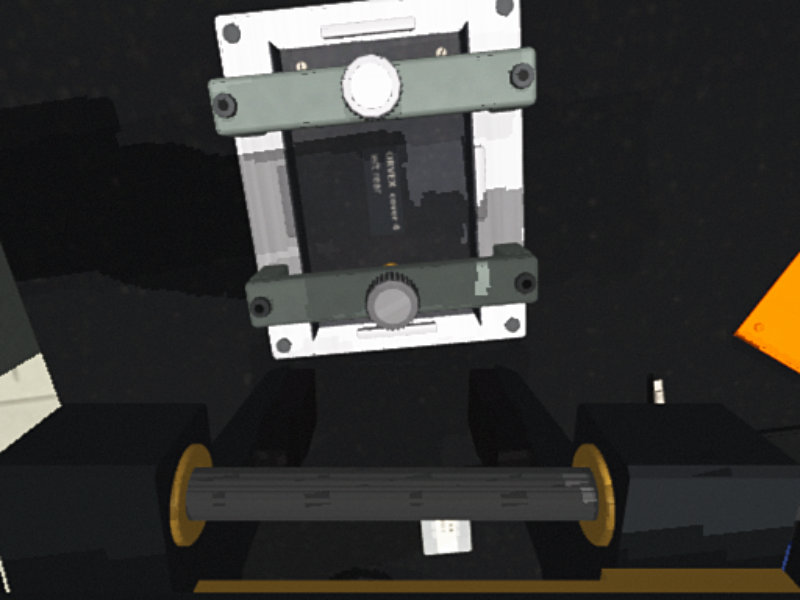

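The gripper is clear of everything. Both screws and the cover lie in place, with head_a at about (392,304) and head_b at about (371,86). The sightline to head_a fits a seated height.

```bash
python3 -c "
from rig import ticket
print(ticket.job_done())"
```

```text
the job is handed in; nothing more can be done
None
```

I turned the loose thumbscrew (the one at y ≈ -37 mm) clockwise until it came up hard on its stop, let go of it, and handed the job in at about 14 s; the hand-in returned no verdict.

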